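# Roll the edge trim home

## Robot

A 6-joint arm with a two-finger parallel gripper is mounted at the origin on a cart in front of the work surface, level with it; the furniture and walls round the work are solid. World frame = base frame: x ahead of the robot, y to its left, z up, the work surface at z = 0. Lengths are in m, angles in rad, forces in N, time in s.
With the tool pointing down it reaches from about 0.35 to 0.975 m from the base axis. Payload 4.9 kg.
Tool frame: the origin (TCP) lies between the finger pads; the fingertips stand 14 mm ahead of it and the grasp point (between the pads) lies 5 mm behind it (manip.finger_overhang is the distance from the TCP to the fingertips, in m); z points along the fingers, y is the line along which they close (so a half turn about z gives the same grasp; the last joint's range is limited). The gripper opens to 85 mm and grips with 20 to 120 N. Pads are 22 mm wide; open, the fingers measure 114 mm over their backs; the gripper's body (76 mm by 85 mm) begins 54 mm behind the grasp point. The pads swing forward as they close: fully open they stand 13 mm farther back than shut.
Start: joints at [-1.322, 0.053, 1.613, -0, 1.476, -0.119], TCP at [0.225, -0.583, 0.245] pointing down, gripper open.
Joint ranges: [-3.01, 3.01], [-1.01, 2.22], [0.06, 2.58], [-1.02, 4.17], [0.09, 2.62], [-3.14, 3.14]. Speed limits (rad/s): [2.57, 2.57, 3.14, 3.14, 3.14, 3.14].

## Interface

Orientations are given as a unit quaternion [w, x, y, z].
In Python, from plant import manip, grab_frame gives the robot as it stands.
- The arm moves only by the tool servo_tool, never from a script. Its argument "deltas" is a list that holds one entry, the list of rows, each a list of 5 numbers: the opening in per cent of the stroke, from 0 (shut) to 100 (fully open), then the shift along the world's x, y, z in m, then the turn about the world's z in degrees. A call has exactly 8 rows; each row shifts and turns the commanded pose from where the row before left it; what a row does not reach is not made up. A row lasts 1/10 s, in which the tool goes at most 50 mm and 8.59 degrees, less where a joint would pass 70% of its speed; a pose out of reach is approached as far as the arm can. A call is refused whole if a number of a shift passes 0.05 or a number of a turn 8.59, either way. A call with a gripper value outside its range is refused whole. The fingers move at their own pace and stop on an object; the grip force is fixed at half the most. Time passes only in rows, so rows that do not move let the fingers close, or fill a call up. It gives the time, the measured TCP pose, the force, the opening and the grip force at its end, in the units of the state.
- manip.state(): the state, without advancing time (a new reading comes with each control period).
- grab_frame(name): name is "side" or "top"; returns a dict with "pixels" (480x640x3 uint8, red, green, blue), "z_map" (480x640 float32, m along the optical axis (not along the pixel's ray), 0 where there is no reading), "fx", "fy", "cx", "cy" (pixels), "rvec" (rotation vector, rad) and "tvec" (3), from world to camera coordinates, as OpenCV has them. Camera axes: x right, y down, z forward; pixel columns grow to the right and rows downward; lengths in m; the calibration is good to about 2 mm. A picture is of the moment at which its call begins.
- manip.job_done(): hands the job in; it is judged then, once.
The state is a dict: "time": time; "joint_pos": joint angles; "joint_vel": joint speeds; "joint_efforts": joint torques, N m; "tool_pos": TCP position; "tool_rot": TCP orientation; "contact_force": force on the tool from outside, world axes, zero at the start; "ft_torque": the same for the moment, N m; "gripper_width": opening from 0.0 (shut) to 1.0 (fully open); "grasp_force": force on a finger pad.
Only numpy, scipy, OpenCV 4.12 (cv2) and the standard library are available. Lean on these libraries where they do the work, as an engineer would, in place of code of your own. Each camera call takes 0.05 s, during which the arm holds its last target. There are 200 camera calls.

## Task

The orange edge trim on the instrument housing is standing proud. Take the red-handled hand roller from its blue pad and roll it firmly along the trim until all four orange lengths are pressed fully home, keeping the gripper itself off the housing. Then stand the roller back on its wheels in the middle of the blue pad and let go.

Things in the scene. Friction and masses are not known exactly. Their poses are not given: they have to be found in the camera images.
- roller_centre (a point): centre of the hand roller, half-way up its 80 mm height; z up, x the rolling direction (either way). Two black rubber wheels, 26 mm diameter, 24 mm wide, axles at x = +18 and -18 mm. Aluminium frame 34 mm wide, top 2 mm below this point. Above it the upright red handle: 50 mm long (x), 20 mm thick (y), from 2 mm below to 40 mm above this point; grip across its thickness, 20 mm above. about 0.26 kg.
- housing: fixed grey instrument housing lying on the desk, 118 x 206 x 24 mm (x, y, z); origin at the centre of its underside, z up. Near its -x edge the orange trim runs along its y axis. A grey trim along its +x edge is already home (3 mm above the top face).
- trim_mid (a point): middle of the orange trim's top as it will be when home: 27 mm above the desk, x = -35, y = 0 mm in the housing's frame, same axes. Trim 24 mm wide (x), 160 mm long (y), in four rigid snap-in lengths of 38.5 mm with rounded edges, at y = -60, -20, 20, 60 mm. Each slides straight down on its own against 5 N friction and stays where left; press with 15 to 25 N.
- trim1 (a joint): how far length 1 of the orange trim (centred at y = -60 mm from trim_mid) has been pressed down, m: 0 stands 6 mm proud, 0.006 is fully home; starts between 0 and 0.002
- trim2 (a joint): how far length 2 of the orange trim (centred at y = -20 mm from trim_mid) has been pressed down, m: 0 stands 6 mm proud, 0.006 is fully home; starts between 0 and 0.002
- trim3 (a joint): how far length 3 of the orange trim (centred at y = 20 mm from trim_mid) has been pressed down, m: 0 stands 6 mm proud, 0.006 is fully home; starts between 0 and 0.002
- trim4 (a joint): how far length 4 of the orange trim (centred at y = 60 mm from trim_mid) has been pressed down, m: 0 stands 6 mm proud, 0.006 is fully home; starts between 0 and 0.002
- wheel_a (a joint): turn of the roller's wheel at +x (18 mm from the middle), rad, 0 at the start; 13 mm of rolling turns it 1 rad
- wheel_b (a joint): turn of the roller's wheel at -x, likewise
- pad: fixed flat blue pad, 120 x 130 x 4 mm (x, y, z), on which the roller stands at the start; origin at the centre of its underside, on the desk
Mind the look-alikes: they are no part of the job. Leave any pink or white look-alike of the part that bears roller_centre alone.

How it is judged:
On the way:
1. the roller rolls along while pressing on the trim: a wheel has turned at least 3 rad (39 mm of travel) either way (contact force between roller and housing above 2 N and (value of joint any of wheel_a, wheel_b above 3 rad or value of joint any of wheel_a, wheel_b below -3 rad)), for 0.05 s.
At the end, for the whole second after the job is handed in: All four orange lengths are within 1.5 mm of fully home; the roller stands at rest upright on its wheels (within 10 degrees) on the blue pad, its centre within 35 mm of the pad's centre (value of joint each of trim1, trim2, trim3, trim4 above 0.0045 m and horizontal distance between roller_centre and pad below 0.035 m and height (world z) of roller_centre between 0.038 and 0.05 m and angle between roller_centre's own z axis and vertical below 0.17 rad and linear speed of roller below 0.02 m/s); the robot touches nothing.
It fails at once if the gripper's fingers or the arm press on the housing or its trim (over 3 N) (contact force between any of the fingers, the arm and housing above 3 N).
It also fails if it takes over 45 s, if anything falls off the work surface, if the arm or the gripper's body presses on something with over 40 N, if the wrist force passes 120 N, or if a joint passes its speed limit or range.

## Working session

There is one attempt and no reset: what is moved stays moved. The work goes in short steps, Python scripts to look and compute and a tool call to move; the robot and the scene stay as the last step left them, time stands still between calls to the robot, and variables do not carry over. Pictures are saved under pics/ and viewed, at most 10 in all, crops included, and the job is handed in when it is done.

Besides the shell and the picture viewer there is one more tool, called after "Request:" as name([rows], argument=value, ...), one row to a line, values as JSON. servo_tool: Moves the arm, as the interface text tells. Its arguments: {"type":"object","properties":{"deltas":{"type":"array"}},"required":["deltas"]}

```bash
mkdir -p pics; python3 - <<'E'
from plant import manip, grab_frame
import cv2,numpy as np,pickle
for n in("top","side"):
    f=grab_frame(n);pickle.dump(f,open(n+".pkl","wb"))
    cv2.imwrite(f"pics/{n}0.png",f["pixels"][:,:,::-1])
    R=cv2.Rodrigues(np.array(f["rvec"]))[0];print(n,f["fx"],(-R.T@np.array(f["tvec"]).ravel()).round(3))
print(manip.state())
E
```

```text
top 519.6106647341138 [0.303 0.159 1.416]
side 465.12603770868384 [0.26  1.22  0.558]
{'time': 0.1, 'joint_pos': array([-1.32201019e+00,  5.33049445e-02,  1.61414336e+00, -3.85510285e-05,
        1.47601380e+00, -1.19003063e-01]), 'joint_vel': array([-9.35278419e-04, -1.03445285e-03, -2.25936370e-03,  8.78657285e-05,
       -4.96783101e-04,  2.82320141e-04]), 'joint_efforts': array([-9.80751292e-05, -3.94906819e+01, -3.71362817e+01, -1.10682315e-04,
        3.93336915e-03,  4.97916332e-06]), 'tool_pos': array([ 0.22457675, -0.58268305,  0.24418516]), 'tool_rot': array([-9.31518177e-04,  9.83138218e-01,  1.82861613e-01, -7.97603857e-05]), 'contact_force': array([0.69439542, 0.33179304, 0.39752925]), 'ft_torque': array([-0.02608802, -0.00102898,  0.02750165]), 'grasp_force': 0.0, 'gripper_width': 0.9977531903412149}
```

View pics/top0.png

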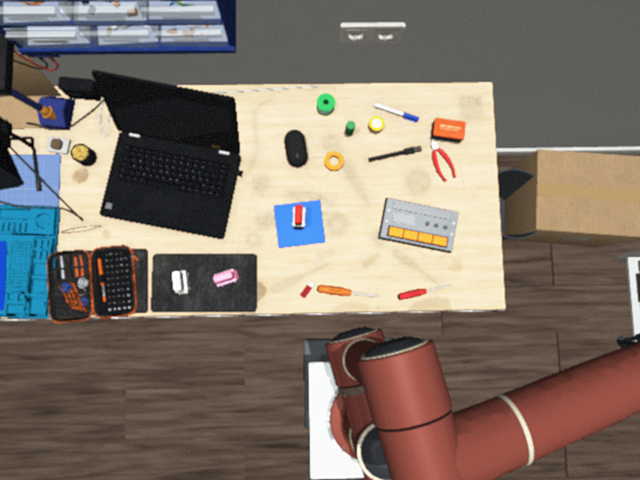

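View pics/side0.png

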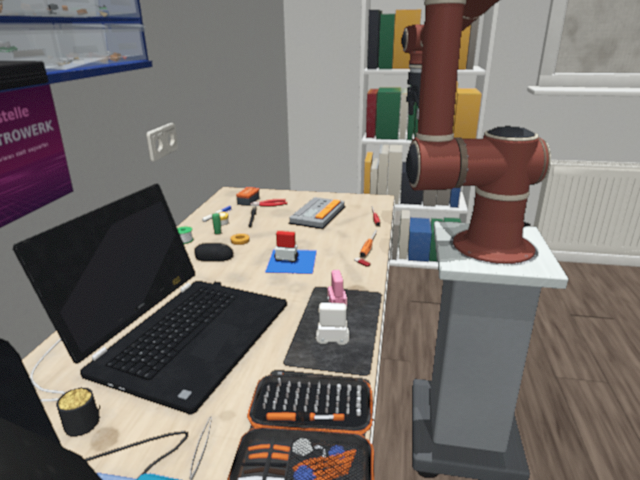

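The top picture shows three rollers: red-handled at about (299,216) on the blue pad, white at (180,282) and pink at (226,277) on the dark mat. The red one fits, since it has a red handle and stands on the blue pad. In the side view it is at (286,245). The housing is at (419,224) in the top view, with the orange lengths along its lower edge at (418,236).

```bash
cat > h.py <<'E'
import cv2,numpy as np
def cam(f):
    return cv2.Rodrigues(np.array(f["rvec"],float))[0],np.array(f["tvec"],float).ravel()
def cast(f,px,z):
    R,t=cam(f);px=np.atleast_2d(px).astype(float)
    d=np.c_[(px[:,0]-f["cx"])/f["fx"],(px[:,1]-f["cy"])/f["fy"],np.ones(len(px))]@R
    c=-R.T@t
    return c+d*((z-c[2])/d[:,2])[:,None]
def mask(f,h0,h1,s,v,box):
    h=cv2.cvtColor(f["pixels"],cv2.COLOR_RGB2HSV)
    m=cv2.inRange(h,(h0,s,v),(h1,255,255))
    if h0==0 and h1<=10 : m|=cv2.inRange(h,(172,s,v),(180,255,255))
    x0,y0,x1,y1=box;o=np.zeros_like(m);o[y0:y1,x0:x1]=m[y0:y1,x0:x1];return o
def rect(f,m,z):
    ys,xs=np.nonzero(m);p=cast(f,np.c_[xs,ys],z)[:,:2]
    r=cv2.minAreaRect((p*1000).astype(np.float32));return len(xs),np.round(p.mean(0),4),[np.round(q,1) for q in r]
def depthpts(f,m):
    R,t=cam(f);ys,xs=np.nonzero(m);Z=f["z_map"][ys,xs]
    return (np.c_[(xs-f["cx"])/f["fx"]*Z,(ys-f["cy"])/f["fy"]*Z,Z]-t)@R
E
python3 - <<'E'
import pickle;from h import *
f=pickle.load(open("top.pkl","rb"));s=pickle.load(open("side.pkl","rb"))
print("pad",rect(f,mask(f,100,125,120,60,(265,190,335,255)),.004))
m=mask(f,0,6,150,80,(285,195,315,235));print("red",rect(f,m,.08),depthpts(f,m).mean(0))
m=mask(f,8,25,150,120,(375,190,465,255));print("trim",rect(f,m,.032),np.percentile(depthpts(f,m)[:,2],[5,50,95]))
ms=mask(s,0,6,150,80,(265,220,310,255));p=depthpts(s,ms);print("redside",len(p),np.median(p,0),p.min(0),p.max(0))
print("side pad",rect(s,mask(s,100,125,120,60,(255,235,325,285)),.004))
# housing by height
R,t=cam(f);b=np.zeros((480,640),np.uint8);b[185:260,365:470]=1
P=depthpts(f,b);k=(P[:,2]>.015);r=cv2.minAreaRect((P[k,:2]*1000).astype(np.float32));print("housing",r)
for u in(0,1,2,3):pass
c=f["pixels"][180:265,260:345,::-1];d=f["pixels"][180:265,375:465,::-1]
e=s["pixels"][215:285,250:335,::-1];g=s["pixels"][185:240,275:360,::-1]
z=lambda i:cv2.resize(i,(380,280),interpolation=2)
cv2.imwrite("pics/c1.png",np.vstack([np.hstack([z(c),z(d)]),np.hstack([z(e),z(g)])]))
E
```

```text
pad (1615, array([0.523 , 0.1781]), [array([527.2, 178.4]), array([116.4, 126.9]), np.float64(6.5)])
red (108, array([0.5402, 0.1785]), [array([539.9, 178.3]), array([13. , 47.5]), np.float64(89.1)]) [0.53758711 0.17830535 0.09478434]
trim (524, array([ 0.483 , -0.1408]), [array([ 483.1, -140.6]), array([158.8,  24.7]), np.float64(77.7)]) [0.02503062 0.03129331 0.0365766 ]
redside 258 [0.53805086 0.18772858 0.06909971] [0.51482465 0.17780237 0.04741147] [0.56040808 0.19323469 0.08694856]
side pad (741, array([0.5175, 0.1932]), [array([525.4, 181.8]), array([115.1, 120.2]), np.float64(6.4)])
housing ((476.5499267578125, -30.117767333984375), (196.45018005371094, 473.83251953125), 19.99639892578125)
```

View pics/c1.png

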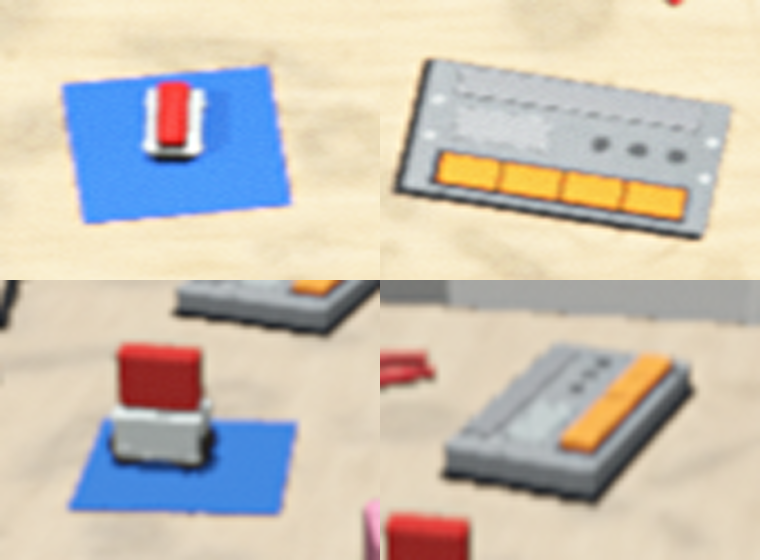

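The crop confirms the red-handled roller on the blue pad, handle top around crop (173,112), and four separate orange lengths in the housing crop. The estimates:
- Roller centre is at (0.539, 0.178), with x about -1°.
- Trim middle is at (0.483, -0.141), with its axis at 77.7°.

I'm approaching above the roller.

Request:
servo_tool([
  [[100,0.0185,0.045,0,-1.375],[100,0.0185,0.045,0,-1.375],[100,0.0185,0.045,0,-1.375],[100,0.0185,0.045,0,-1.375],[100,0.0185,0.045,0,-1.375],[100,0.0185,0.045,0,-1.375],[100,0.0185,0.045,0,-1.375],[100,0.0185,0.045,0,-1.375]],
])

```text
time: 0.9
tool_pos: [0.3728, -0.2212, 0.2449]
tool_rot: [-0.0, 0.996, 0.087, 0.0]
contact_force: [0.2, 0.2, 0.3]
gripper_width: 1.005
grasp_force: 0.0
```

Request:
servo_tool([
  [[100,0.0185,0.045,0,-1.375],[100,0.0185,0.045,0,-1.375],[100,0.0185,0.045,0,-1.375],[100,0.0185,0.045,0,-1.375],[100,0.0185,0.045,0,-1.375],[100,0.0185,0.045,0,-1.375],[100,0.0185,0.045,0,-1.375],[100,0.0185,0.045,0,-1.375]],
])

```text
time: 1.7
tool_pos: [0.5208, 0.139, 0.2449]
tool_rot: [0.0, 1.0, -0.008, -0.0]
contact_force: [0.6, -1.0, 0.1]
gripper_width: 1.003
grasp_force: 0.0
```

```bash
python3 - <<'E'
import pickle;from h import *
f=pickle.load(open("top.pkl","rb"));s=pickle.load(open("side.pkl","rb"))
ys,xs=np.nonzero(mask(f,0,6,150,80,(285,195,315,235)));p=cast(f,np.c_[xs,ys],.08)[:,:2]
w,v=np.linalg.eigh(np.cov(p.T));print("red yaw",np.degrees(np.arctan2(v[1,1],v[0,1])),np.sqrt(w*12))
ms=mask(s,0,6,150,80,(265,220,310,255));ys,xs=np.nonzero(ms)
# side: top edge row & bottom edge of handle at the face plane
l=[(x,ys[xs==x].max()+.5) for x in np.unique(xs) if (xs==x).sum()>8];q=cast(s,l,.042);k=np.polyfit(q[:,0],q[:,1],1);print("side face line",q[:,0].min(),q[:,0].max(),q[:,1].mean(),np.degrees(np.arctan(k[0])))
ys,xs=np.nonzero(mask(f,8,25,150,120,(375,190,465,255)));p=cast(f,np.c_[xs,ys],.032)[:,:2]
w,v=np.linalg.eigh(np.cov(p.T));print("trim yaw",np.degrees(np.arctan2(v[1,1],v[0,1])),np.sqrt(w*12),p.mean(0))
E
```

```text
red yaw 177.59583299840875 [0.01489684 0.04865795]
side face line 0.5216203883797547 0.565318638037168 0.1760853529393852 -3.2432009538497617
trim yaw 77.75760634419518 [0.02434486 0.15874202] [ 0.48300257 -0.14084538]
```

Request:
servo_tool([
  [[100,0.006,0.013,-0.01,-0.5],[100,0.006,0.013,-0.01,-0.5],[100,0.006,0.013,-0.02,-0.4],[100,0,0,-0.03,0],[100,0,0,-0.03,0],[100,0,0,-0.03,0],[100,0,0,-0.03,0],[100,0,0,-0.024,0]],
])

```text
time: 2.5
tool_pos: [0.5374, 0.1756, 0.0588]
tool_rot: [0.0, 1.0, -0.02, -0.001]
contact_force: [0.7, 0.6, -0.0]
gripper_width: 0.999
grasp_force: 0.0
```

Request:
servo_tool([
  [[100,0,0,0,0],[0,0,0,0,0],[0,0,0,0,0],[0,0,0,0,0],[0,0,0,0,0],[0,0,0,0,0],[0,0,0,0,0],[0,0,0,0,0]],
])

```text
time: 3.3
tool_pos: [0.5395, 0.176, 0.0625]
tool_rot: [-0.0, 1.0, -0.02, 0.001]
contact_force: [-0.8, -0.3, 5.1]
gripper_width: 0.222
grasp_force: 61.9
```

Request:
servo_tool([
  [[0,0,0,0.01,0],[0,0,0,0.025,0],[0,0,0,0.03,0],[0,0,0,0.03,0],[0,0,0,0.005,0],[0,-0.004,-0.023,0,6],[0,-0.004,-0.023,0,7],[0,-0.004,-0.023,0,7]],
])

```text
time: 4.1
tool_pos: [0.5251, 0.1061, 0.159]
tool_rot: [-0.0, 0.988, 0.156, -0.002]
contact_force: [0.2, -0.2, -3.3]
gripper_width: 0.228
grasp_force: 61.0
```

Request:
servo_tool([
  [[0,-0.0045,-0.026,0,7.5],[0,-0.0045,-0.026,0,7.5],[0,-0.0045,-0.026,0,7.5],[0,-0.0045,-0.026,0,7.5],[0,-0.0045,-0.026,0,7.5],[0,-0.0045,-0.026,0,7.5],[0,-0.0045,-0.026,0,7.5],[0,-0.0045,-0.026,0,7.5]],
])

```text
time: 4.9
tool_pos: [0.4891, -0.1018, 0.159]
tool_rot: [-0.001, 0.777, 0.629, -0.001]
contact_force: [-0.1, 0.2, -1.9]
gripper_width: 0.226
grasp_force: 61.0
```

```bash
python3 - <<'E'
from plant import manip, grab_frame
from h import *
s=manip.state();print({k:np.round(s[k],4) for k in("tool_pos","tool_rot","contact_force","grasp_force","gripper_width")})
f=grab_frame("side");cv2.imwrite("pics/side1.png",cv2.resize(f["pixels"][120:270,240:440,::-1],(800,600),interpolation=2))
E
```

```text
{'tool_pos': array([ 0.4891, -0.1018,  0.159 ]), 'tool_rot': array([-0.0015,  0.7773,  0.6292, -0.0009]), 'contact_force': array([-0.0691,  0.2203, -1.8866]), 'grasp_force': np.float64(60.9525), 'gripper_width': np.float64(0.2264)}
```

View pics/side1.png

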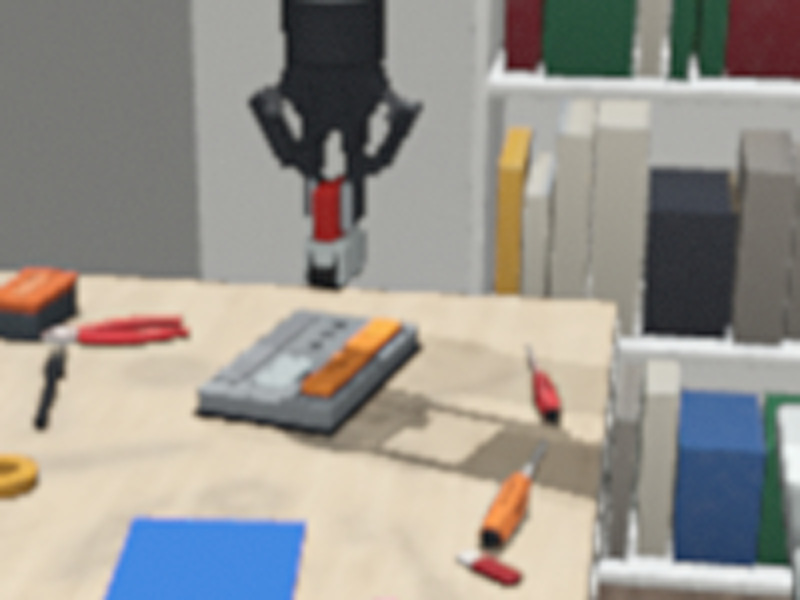

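The roller is held upright above the housing (crop about (330,230)), lined up with the orange trim at (350,360). Lowering onto lengths 3 and 4.

Request:
servo_tool([
  [[0,0.0024,0,-0.02,0],[0,0,0,-0.02,0],[0,0,0,-0.015,0],[0,0,0,-0.005,0],[0,0,0,-0.002,0],[0,0,0,-0.002,0],[0,0,0,-0.002,0],[0,0,0,0,0]],
])

```text
time: 5.75
tool_pos: [0.4935, -0.1013, 0.0958]
tool_rot: [0.0, 0.779, 0.627, 0.0]
contact_force: [-0.5, 0.8, -3.2]
gripper_width: 0.226
grasp_force: 60.9
```

Request:
servo_tool([
  [[0,0,0,-0.001,0],[0,0,0,-0.001,0],[0,0,0,-0.001,0],[0,0,0,-0.001,0],[0,0,0,-0.001,0],[0,0,0,-0.001,0],[0,0,0,0,0],[0,0,0,0,0]],
])

```text
time: 6.55
tool_pos: [0.4933, -0.1012, 0.0899]
tool_rot: [0.0, 0.779, 0.627, 0.0]
contact_force: [-3.0, 0.7, 3.1]
gripper_width: 0.225
grasp_force: 61.8
```

Request:
servo_tool([
  [[0,-0.0015,0,-0.001,0],[0,0,0,-0.001,0],[0,0,0,-0.001,0],[0,0,0,-0.001,0],[0,0,0,-0.001,0],[0,0,0,0,0],[0,0,0,0,0],[0,0,0,0,0]],
])

```text
time: 7.35
tool_pos: [0.4929, -0.1016, 0.0859]
tool_rot: [0.001, 0.779, 0.627, 0.001]
contact_force: [-0.4, 1.2, 5.6]
gripper_width: 0.23
grasp_force: 62.2
```

Request:
servo_tool([
  [[0,0,0,-0.001,0],[0,0,0,-0.001,0],[0,0,0,-0.001,0],[0,0,0,0,0],[0,0,0,0,0],[0,0,0,0,0],[0,0,0,0,0],[0,0,0,0,0]],
])

```text
time: 8.15
tool_pos: [0.4932, -0.1017, 0.0854]
tool_rot: [0.001, 0.779, 0.627, 0.001]
contact_force: [-8.0, 2.8, 19.2]
gripper_width: 0.224
grasp_force: 64.2
```

Lengths 3 and 4 are home: the force is 19 N and z has stopped at about 27 mm. Moving to lengths 1 and 2.

Request:
servo_tool([
  [[0,0,0,0.012,0],[0,0,0,0.01,0],[0,-0.006,-0.0262,0,0],[0,-0.006,-0.026,0,0],[0,-0.006,-0.026,0,0],[0,0,0,0,0],[0,0,0,-0.007,0],[0,0,0,-0.005,0]],
])

```text
time: 8.95
tool_pos: [0.4734, -0.1787, 0.0904]
tool_rot: [-0.0, 0.779, 0.627, -0.0]
contact_force: [-0.9, 0.1, 5.9]
gripper_width: 0.224
grasp_force: 62.6
```

Request:
servo_tool([
  [[0,0,0,-0.002,0],[0,0,0,-0.001,0],[0,0,0,-0.001,0],[0,0,0,-0.001,0],[0,0,0,-0.001,0],[0,0,0,-0.001,0],[0,0,0,-0.001,0],[0,0,0,0,0]],
])

```text
time: 9.75
tool_pos: [0.4738, -0.1788, 0.0854]
tool_rot: [-0.001, 0.778, 0.628, -0.001]
contact_force: [-6.9, 1.9, 12.5]
gripper_width: 0.228
grasp_force: 63.1
```

Pressing home, then rolling the full length under load.

Request:
servo_tool([
  [[0,0,0,-0.001,0],[0,0,0,-0.0005,0],[0,0,0,0,0],[0,0,0,0,0],[0,0.001,0.005,0,0],[0,0.002,0.009,0,0],[0,0.002,0.009,0,0],[0,0.002,0.009,0,0]],
])

```text
time: 10.55
tool_pos: [0.4815, -0.1476, 0.0853]
tool_rot: [0.001, 0.778, 0.628, -0.001]
contact_force: [-9.1, 0.2, 17.9]
gripper_width: 0.227
grasp_force: 63.7
```

Request:
servo_tool([
  [[0,0.0021,0.0098,0,0],[0,0.0021,0.0098,0,0],[0,0.0021,0.0098,0,0],[0,0.0021,0.0098,0,0],[0,0.002,0.007,0,0],[0,0,0,0,0],[0,0,0,0,0],[0,0,0,0,0]],
])

```text
time: 11.35
tool_pos: [0.4919, -0.1003, 0.0853]
tool_rot: [-0.0, 0.778, 0.628, -0.0]
contact_force: [-8.5, 3.0, 18.1]
gripper_width: 0.227
grasp_force: 64.0
```

Request:
servo_tool([
  [[0,0,0,0.01,0],[0,0,0,0.03,0],[0,0,0,0.03,0],[0,0.003,0.025,0,-7],[0,0.003,0.025,0,-7],[0,0.003,0.025,0,-7],[0,0.003,0.025,0,-7],[0,0.003,0.025,0,-7]],
])

```text
time: 12.15
tool_pos: [0.5056, 0.0255, 0.151]
tool_rot: [-0.0, 0.932, 0.362, -0.0]
contact_force: [0.4, -0.6, -3.2]
gripper_width: 0.223
grasp_force: 61.0
```

Request:
servo_tool([
  [[0,0.003,0.025,0,-7],[0,0.003,0.025,0,-7],[0,0.003,0.025,0,-7],[0,0.003,0.025,0,-7],[0,0.003,0.025,0,-7],[0,0.003,0.025,0,-7],[0,0.002,0.004,0,-3],[0,0,0,0,0]],
])

```text
time: 12.95
tool_pos: [0.5254, 0.1792, 0.151]
tool_rot: [0.0, 1.0, -0.019, -0.001]
contact_force: [-0.4, 0.0, -2.9]
gripper_width: 0.231
grasp_force: 61.0
```

```bash
python3 - <<'E'
from plant import manip, grab_frame
from h import *
s=manip.state();print({k:np.round(s[k],4) for k in("tool_pos","tool_rot","contact_force")})
f=grab_frame("top");g=grab_frame("side")
z=lambda i:cv2.resize(i[:,:,::-1],(400,300),interpolation=2)
cv2.imwrite("pics/c2.png",np.vstack([np.hstack([z(f["pixels"][180:260,370:477]),z(g["pixels"][185:240,275:350])]),np.hstack([z(f["pixels"][170:260,250:370]),z(g["pixels"][180:285,240:380])])]))
E
```

```text
{'tool_pos': array([0.5254, 0.1792, 0.151 ]), 'tool_rot': array([ 0.000e+00,  9.998e-01, -1.900e-02, -5.000e-04]), 'contact_force': array([-0.4188,  0.0292, -2.9111])}
```

View pics/c2.png

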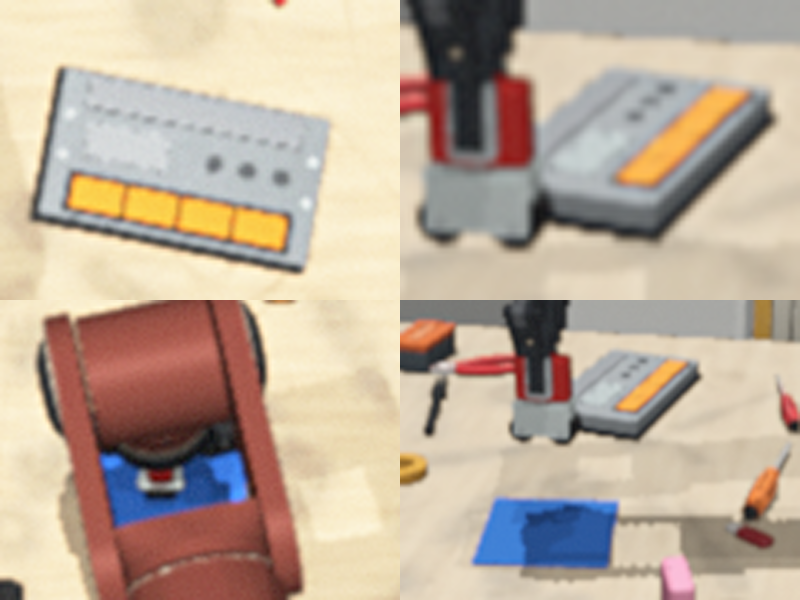

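The trim now lies flush in one flat line (upper right crop, from (640,175) to (725,95)). The roller hangs upright over the pad at about (540,395) in the lower right crop. Lowering it onto the pad.

Request:
servo_tool([
  [[0,0.001,0,-0.02,0],[0,0,0,-0.03,0],[0,0,0,-0.025,0],[0,0,0,-0.007,0],[0,0,0,-0.002,0],[0,0,0,-0.002,0],[0,0,0,-0.001,0],[0,0,0,0,0]],
])

```text
time: 13.85
tool_pos: [0.5279, 0.178, 0.0661]
tool_rot: [-0.0, 1.0, -0.02, 0.001]
contact_force: [0.9, -0.3, -2.9]
gripper_width: 0.224
grasp_force: 60.8
```

Request:
servo_tool([
  [[0,0,0,-0.001,0],[0,0,0,-0.001,0],[0,0,0,-0.001,0],[0,0,0,-0.0005,0],[0,0,0,0,0],[0,0,0,0,0],[0,0,0,0,0],[0,0,0,0,0]],
])

```text
time: 14.65
tool_pos: [0.528, 0.1779, 0.0625]
tool_rot: [-0.0, 1.0, -0.02, 0.001]
contact_force: [-0.7, -1.1, 4.7]
gripper_width: 0.223
grasp_force: 62.2
```

In contact with the pad; releasing and rising straight up.

Request:
servo_tool([
  [[20,0,0,0,0],[30,0,0,0,0],[40,0,0,0,0],[55,0,0,0,0],[75,0,0,0,0],[100,0,0,0,0],[100,0,0,0,0],[100,0,0,0,0]],
])

```text
time: 15.45
tool_pos: [0.527, 0.1778, 0.0613]
tool_rot: [-0.0, 1.0, -0.02, -0.0]
contact_force: [-0.7, -1.0, 0.1]
gripper_width: 1.001
grasp_force: 0.0
```

Request:
servo_tool([
  [[100,0,0,0.01,0],[100,0,0,0.02,0],[100,0,0,0.03,0],[100,0,0,0.04,0],[100,0,0,0.04,0],[100,0,0,0,0],[100,0,0,0,0],[100,0,0,0,0]],
])

```text
time: 16.25
tool_pos: [0.5263, 0.1777, 0.2003]
tool_rot: [0.0, 1.0, -0.02, -0.001]
contact_force: [0.8, -0.5, -1.0]
gripper_width: 0.998
grasp_force: 0.0
```

```bash
python3 - <<'E'
from plant import manip, grab_frame
from h import *
s=manip.state();print({k:np.round(s[k],4) for k in("time","tool_pos","contact_force","gripper_width")})
g=grab_frame("side")
p=depthpts(g,mask(g,0,6,150,80,(255,220,320,260)));print(np.median(p,0),p.min(0),p.max(0))
cv2.imwrite("pics/c3.png",cv2.resize(g["pixels"][180:285,240:380,::-1],(800,600),interpolation=2))
# trim height relative to housing top, along trim
b=np.zeros((480,640),np.uint8);b[185:240,275:360]=1
t=depthpts(g,mask(g,8,25,150,120,(275,185,360,240)));u=np.array([.213,.977]);q=(t[:,:2]-[.483,-.1408])@u
for c in(-.06,-.02,.02,.06):k=abs(q-c)<.012;print(c,k.sum(),np.median(t[k,2]).round(4))
E
```

```text
{'time': np.float64(16.25), 'tool_pos': array([0.5263, 0.1777, 0.2003]), 'contact_force': array([ 0.8303, -0.4561, -0.9866]), 'gripper_width': np.float64(0.9982)}
[0.52623247 0.18659595 0.06835794] [0.25978354 0.1796701  0.04613872] [0.54962849 1.22040138 0.55760415]
-0.06 15 0.0286
-0.02 18 0.0284
0.02 20 0.0286
0.06 23 0.029
```

View pics/c3.png

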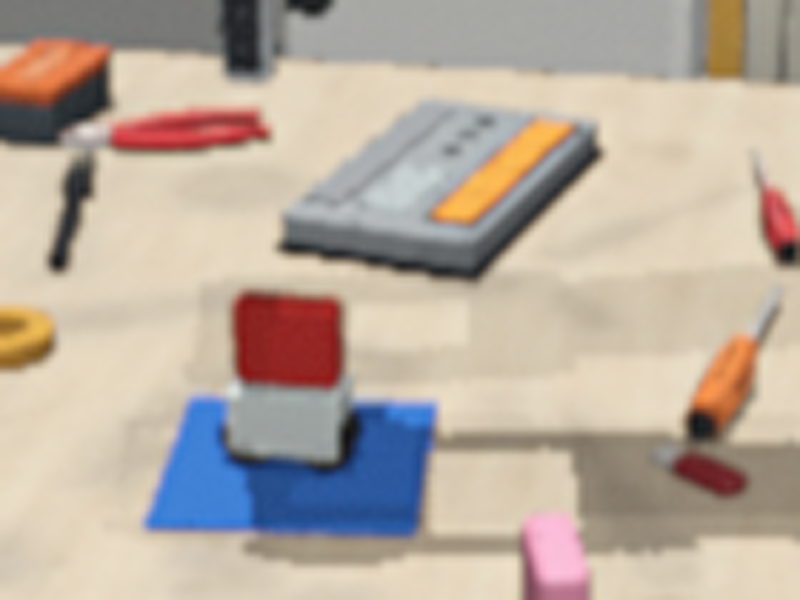

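The roller stands upright on its wheels on the pad at about (290,380) in the crop, with the gripper clear of it. The trim is even at about 28.5 mm on all four lengths, where home is 27 mm and the calibration is good to about 2 mm. Its flatness and the hard stop at 18–19 N agree with fully home. Handing in.

```bash
python3 -c "
from plant import manip
print(manip.job_done())"
```

```text
the job is handed in; nothing more can be done
None
```

I pressed all four orange trim lengths down to a hard stop at 18–19 N, rolled about 80 mm along them under load, stood the roller back upright near the middle of the blue pad, and handed the job in at about 16 s; no verdict came back.

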